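# Press the glued stones home in glue order

### The arm

A 6-joint arm with a two-finger parallel gripper is mounted at the origin on the work surface. World frame = base frame: x ahead of the robot, y to its left, z up, the work surface at z = 0. Lengths are in m, angles in rad, forces in N, time in s.
With the tool pointing down it reaches from about 0.275 to 0.725 m from the base axis. Payload 15.9 kg.
Tool frame: the origin (TCP) lies at the very end of the fingers, on their centre line; the grasp point (between the pads) lies 19 mm behind it; z points along the fingers, y is the line along which they close (so a half turn about z gives the same grasp; the last joint's range is limited). The gripper opens to 85 mm and grips with 20 to 120 N. Pads are 22 mm wide; open, the fingers measure 114 mm over their backs; the gripper's body (76 mm by 85 mm) begins 54 mm behind the grasp point. The pads swing forward as they close: fully open they stand 13 mm farther back than shut.
Start: joints at [1.258, 0.213, -0.034, 1.323, 0, 1.571], TCP at [0.154, 0.476, 0.231] pointing down, gripper open.
Joint ranges: [-2.98, 2.98], [-0.74, 1.72], [-1.14, 1.35], [-2.1, 2.04], [-1.57, 1.44], [-3.14, 3.14]. Speed limits (rad/s): [1.89, 1.89, 2.39, 2.57, 3.14, 3.14].

### API

Orientations are given as a rotation vector (axis times angle).
In Python, from cell import ctrl gives the robot as it stands. Calls block until the motion is done:
- ctrl.move_to(position, orientation): joint-space move of the TCP to a pose.
- ctrl.movel(position, frame=None, vel=0.15, max_force=None): straight line of the TCP; frame=None keeps the orientation; vel is the mean speed in m/s. With max_force (N) it stops when the force on the tool has changed by that much, and returns True; else False.
- ctrl.move_j(angles): joint-space move.
- ctrl.let_go() and ctrl.gripper_close(f_grip=None): open the fingers fully, or close them until they stop; f_grip is the grip in N (None keeps the last).
- ctrl.sleep(seconds).
- ctrl.ik(position, orientation): joint angles nearest the present ones, or None.
- ctrl.observe(): the state.
- ctrl.get_image(name): name is "scene" or "top" or "wrist"; returns the picture (400x640x3 uint8, blue, green, red); there is no depth.
- ctrl.calibration(name): a dict with "fx", "fy", "cx", "cy" (pixels), "D" ([k1, k2, p1, p2, k3] as OpenCV has them; the pictures are not rectified), "view" (4x4, takes a point from world to camera coordinates). Camera axes: x right, y up, looking along -z (the intrinsics and any distortion apply to the point x, -y, -z); pixel columns grow to the right and rows downward; lengths in m; the calibration is good to about 2 mm. A picture is of the moment at which its call begins: read the wrist's pose just before it. calibration takes no time and is no camera call; for the wrist camera it gives the pose at the moment of the call.
A pose or a line that the arm cannot do raises ctrl.MotionError and nothing moves.
- ctrl.hand_in(): hands the job in; it is judged then, once.
Trained networks look in the newest picture that a camera, given by its name, has taken for a name from the list of things; names that differ only in an ending like _2 or _b are one class to them, and where a whole thing is asked for, a point or a joint stands for the part that bears it (a point fixed in the world has none). Each returns a list of dicts, best first, with "conf" (0 to 1); they miss things now and then, are a little off and sometimes report something else, mostly with a low value. They report only what shows in the picture. A call takes as long as a camera call. They do not tell look-alikes from the thing itself.
- ctrl.look_for(camera, thing): "extent" ([left, top, right, bottom] in pixels, round what is visible of it).
- ctrl.pinpoint(camera, thing): "xy" ([column, row] in pixels: a listed point, or the origin of a listed thing).
The state is a dict: "clock": time; "q": joint angles; "joint_vel": joint speeds; "joint_efforts": joint torques, N m; "ee_pos": TCP position; "tool_rot": TCP orientation; "ft_force": force on the tool from outside, world axes, zero at the start; "ft_torque": the same for the moment, N m; "gripper_width": opening from 0.0 (shut) to 1.0 (fully open); "grasp_force": force on a finger pad.
Only numpy, scipy, OpenCV 4.12 (cv2) and the standard library are available. Lean on these libraries where they do the work, as an engineer would, in place of code of your own. Each camera call takes 0.05 s, during which the arm holds its last target. There are 200 camera calls.

### The job

The glue under three of the stones has been laid: press the green stone fully home into its bezel, then the pearl-white one, then the blue one, each with a light push of the fingertips. The black stone has no glue yet: leave it standing proud. Do not lift, tip or shove the blocks, and leave the spool, scissors and bead box where they are.

Things in the scene. Friction and masses are not known exactly. Their poses are not given: they have to be found in the camera images.
- green_block: Loose beech setting block, 64 x 64 x 34 mm, 0.5 kg, holding the green stone in a brass bezel (38 mm across, 4 mm high) on the middle of its top. Origin: centre of its underside; z up, x and y along its sides.
- green_top (a point): Crown (centre of the top) of the green domed stone, 29 mm across. At joint value 0 it is 50 mm above the block's underside (12 mm above the bezel), fully home 43 mm (5 mm above the bezel). Moves with the stone.
- green_stone (a joint): How far the green stone has been pushed down into its bezel, m: 0 = stands fully proud, 0.007 = fully home on its seat (solid stop). It starts between 0 and 0.0015. It slides straight down against about 3 N of friction and stays where it is left. More than 25 N cracks it.
- white_block: Loose beech setting block, 64 x 64 x 34 mm, 0.5 kg, holding the pearl-white stone in a brass bezel (38 mm across, 4 mm high) on the middle of its top. Origin: centre of its underside; z up, x and y along its sides.
- white_top (a point): Crown (centre of the top) of the pearl-white domed stone, 29 mm across. At joint value 0 it is 50 mm above the block's underside (12 mm above the bezel), fully home 43 mm (5 mm above the bezel). Moves with the stone.
- white_stone (a joint): How far the pearl-white stone has been pushed down into its bezel, m: 0 = stands fully proud, 0.007 = fully home on its seat (solid stop). It starts between 0 and 0.0015. It slides straight down against about 3 N of friction and stays where it is left. More than 25 N cracks it.
- blue_block: Loose beech setting block, 64 x 64 x 34 mm, 0.5 kg, holding the blue stone in a brass bezel (38 mm across, 4 mm high) on the middle of its top. Origin: centre of its underside; z up, x and y along its sides.
- blue_top (a point): Crown (centre of the top) of the blue domed stone, 29 mm across. At joint value 0 it is 50 mm above the block's underside (12 mm above the bezel), fully home 43 mm (5 mm above the bezel). Moves with the stone.
- blue_stone (a joint): How far the blue stone has been pushed down into its bezel, m: 0 = stands fully proud, 0.007 = fully home on its seat (solid stop). It starts between 0 and 0.0015. It slides straight down against about 3 N of friction and stays where it is left. More than 25 N cracks it.
- black_block: Loose beech setting block, 64 x 64 x 34 mm, 0.5 kg, holding the black stone in a brass bezel (38 mm across, 4 mm high) on the middle of its top. Origin: centre of its underside; z up, x and y along its sides.
- black_top (a point): Crown (centre of the top) of the black domed stone, 29 mm across. At joint value 0 it is 50 mm above the block's underside (12 mm above the bezel), fully home 43 mm (5 mm above the bezel). Moves with the stone.
- black_stone (a joint): How far the black stone has been pushed down into its bezel, m: 0 = stands fully proud, 0.007 = fully home on its seat (solid stop). It starts between 0 and 0.0015 and is to stay there. It slides straight down against about 3 N of friction and stays where it is left. More than 25 N cracks it.
- spool: Bystander: thread spool, standing, 42 mm across, 50 mm tall, yellow between wooden flanges. Origin: centre of its underside.
- scissors: Bystander: pink-handled scissors lying flat, about 150 mm long, 80 mm wide at the handles, 9 mm high. Origin: on the table between the blades' root and the handles; x towards the blade tips.
- bead_box: Bystander: closed bead box, 80 x 110 x 40 mm, grey with a clear lid. Origin: centre of its underside.
Things that resemble listed ones, but are neither listed nor needed, are in the scene too. What is shaped like the green_block but pink is not meant. What is shaped like the blue_block but red is not meant.

How it is judged:
On the way, in this order (a step that is already met when the one before it is completed fails the run):
1. the green stone is pressed home (value of joint green_stone above 0.0055 m), for 0.1 s.
2. the pearl-white stone is pressed home (value of joint white_stone above 0.0055 m), for 0.1 s.
3. the blue stone is pressed home (value of joint blue_stone above 0.0055 m), for 0.1 s.
At the end, for the whole second after the job is handed in: Green, pearl-white and blue stones are each at least 5.5 mm down of 7, the black one less than 3 mm; every block stands flat, at rest and within 15 mm of its start; spool, scissors and bead box are within 20 mm of their starts (value of joint each of green_stone, white_stone, blue_stone above 0.0055 m and value of joint black_stone below 0.003 m and distance of each of green_block, white_block, blue_block, black_block from where it was at the start of the episode below 0.015 m and angle between each of green_block, white_block, blue_block, black_block's own z axis and vertical below 0.05 rad and linear speed of each of green_block, white_block, blue_block, black_block below 0.02 m/s and distance of each of spool, scissors, bead_box from where it was at the start of the episode below 0.02 m); the robot touches nothing.
It fails at once if a block or stone is pressed with more than 25 N (contact force between any of the arm, the fingers and green_block above 25 N or contact force between any of the arm, the fingers and white_block above 25 N or contact force between any of the arm, the fingers and blue_block above 25 N or contact force between any of the arm, the fingers and black_block above 25 N).
It fails at once if a block or stone is touched with anything but the fingers ((contact force between the arm and green_block above 1 N and contact force between the fingers and green_block below 0.5 N) or (contact force between the arm and white_block above 1 N and contact force between the fingers and white_block below 0.5 N) or (contact force between the arm and blue_block above 1 N and contact force between the fingers and blue_block below 0.5 N) or (contact force between the arm and black_block above 1 N and contact force between the fingers and black_block below 0.5 N)).
It fails at once if a block is lifted more than 8 mm, tipped, or shoved more than 15 mm (height (world z) of any of green_block, white_block, blue_block, black_block above 0.008 m or angle between any of green_block, white_block, blue_block, black_block's own z axis and vertical above 0.2 rad or distance of any of green_block, white_block, blue_block, black_block from where it was at the start of the episode above 0.015 m).
It fails at once if the black stone is pushed in by 3 mm or more (value of joint black_stone above 0.003 m).
It fails at once if the spool, scissors or bead box is moved more than 20 mm (distance of any of spool, scissors, bead_box from where it was at the start of the episode above 0.02 m).
It also fails if it takes over 61 s, if anything falls off the work surface, if the arm or the gripper's body presses on something with over 40 N, if the wrist force passes 120 N, or if a joint passes its speed limit or range.

## Working session

There is one attempt and no reset: what is moved stays moved. The work goes in short steps, each a Python script; the robot and the scene stay as the last script left them, time stands still between calls to the robot, and variables do not carry over. Pictures are saved under pics/ and viewed, at most 10 in all, crops included, and the job is handed in when it is done.

```bash
mkdir -p pics
python3 - <<'E'
from cell import ctrl
import cv2,numpy as np
np.set_printoptions(precision=4,suppress=True)
for c in("scene","top"):
    cv2.imwrite(f"pics/{c}0.png",ctrl.get_image(c))
    for t in("green","white","blue","black"):
        print(c,t,[(np.round(d["xy"],1),round(d["conf"],2)) for d in ctrl.pinpoint(c,t+"_top")])
    k=ctrl.calibration(c);print(k["fx"],k["D"],np.linalg.inv(k["view"])[:3,3])
o=ctrl.observe();print(o)
E
```

```text
scene green [(array([164.5, 291.6]), 0.54), (array([144.9, 215.2]), 0.5), (array([201.2, 231.5]), 0.42), (array([393.2, 132.7]), 0.19)]
scene white [(array([373.9, 182.9]), 0.46), (array([394.2, 130.6]), 0.28)]
scene blue [(array([266.8, 190.3]), 0.63), (array([314.9, 224.3]), 0.62)]
scene black [(array([395.9, 116.7]), 0.6)]
401.4264944276176 [-0.0188  0.      0.      0.      0.    ] [ 0.9    -0.3011  0.7947]
top green [(array([401.9, 215.7]), 0.49), (array([442.2, 189.2]), 0.45), (array([432.6, 254.1]), 0.4)]
top white [(array([252.5, 177.2]), 0.61), (array([287.9, 137. ]), 0.32)]
top blue [(array([321.8, 170.2]), 0.54), (array([336.1, 219.4]), 0.45)]
top black [(array([193.1, 225.5]), 0.42)]
520.7662224465018 [-0.1465  0.      0.      0.      0.    ] [ 0.4363 -0.0653  1.3836]
{'clock': 0.5, 'q': array([ 1.258 ,  0.2129, -0.0344,  1.3235,  0.    ,  1.5708]), 'joint_vel': array([ 0.0001,  0.0009,  0.0007, -0.0012, -0.0002, -0.0011]), 'joint_efforts': array([ -0.0033, -68.5517,  48.7074,   0.0024,  -0.    ,   0.    ]), 'ee_pos': array([0.1538, 0.4757, 0.2313]), 'tool_rot': array([-0.4893, -3.1032,  0.    ]), 'ft_force': array([-0.4693,  0.1469, -0.4178]), 'ft_torque': array([ 0.0029,  0.0597, -0.0269]), 'grasp_force': 0.0, 'gripper_width': 0.9995640707380286}
```

View pics/top0.png

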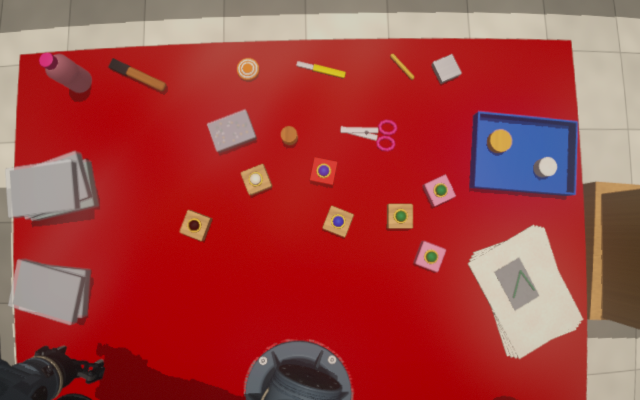

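View pics/scene0.png

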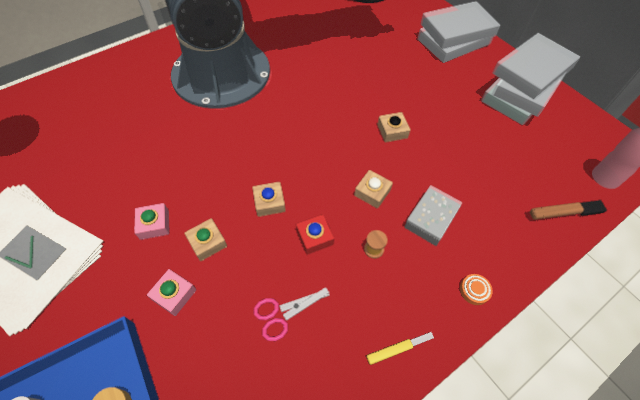

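The top view shows the wooden blocks: green at (401,216), white at (255,179), blue at (338,221) and black at (195,225). The look-alikes are pink at (440,190) and (431,257), and red at (323,170). In the scene view the targets are green (203,235), white (374,183) and blue (268,194).

```bash
cat > h.py <<'E'
from cell import ctrl
import cv2,numpy as np
from scipy.optimize import least_squares
np.set_printoptions(precision=4,suppress=True)
def proj(k,P):
    c=k["view"]@np.append(P,1); 
    K=np.array([[k["fx"],0,k["cx"]],[0,k["fy"],k["cy"]],[0,0,1]])
    return cv2.projectPoints(np.array([[c[0],-c[1],-c[2]]]),np.zeros(3),np.zeros(3),K,np.array(k["D"],float))[0].ravel()
def tri(obs,z=None):
    f=lambda p:np.concatenate([proj(k,p if z is None else [p[0],p[1],z])-uv for k,uv in obs])
    r=least_squares(f,[.45,0,.05] if z is None else [.45,0]); return r.x,np.abs(r.fun).max()
def down(p):
    f=(np.arctan2(p[1],p[0])+np.pi/2)/2
    return np.pi*np.array([np.cos(f),np.sin(f),0])
E
python3 - <<'E'
from h import *
T,S=ctrl.calibration("top"),ctrl.calibration("scene")
for n,t,s in [("green",(401.9,215.7),(201.2,231.5)),("white",(252.5,177.2),(373.9,182.9)),("blue",(336.1,219.4),(266.8,190.3)),("black",(193.1,225.5),(395.9,116.7))]:
    p,r=tri([(T,t),(S,s)]);print(n,p,r,tri([(T,t)],.049)[0],tri([(S,s)],.049)[0],np.hypot(*p[:2]))
ctrl.gripper_close(20)
p=np.array([*tri([(T,(401.9,215.7))],.049)[0],.17])
ctrl.move_to(p,down(p))
k=ctrl.calibration("wrist");cv2.imwrite("pics/w0.png",ctrl.get_image("wrist"))
o=ctrl.observe();print(o["clock"],o["ee_pos"],o["tool_rot"],o["ft_force"],o["gripper_width"])
print("expected px",proj(k,[p[0],p[1],.049]))
print([(d["xy"],d["conf"],tri([(k,d["xy"])],.049)[0]) for d in ctrl.pinpoint("wrist","green_top")])
E
```

```text
green [ 0.4625 -0.2774  0.0542] 0.5445242908039063 [ 0.4622 -0.2796] [ 0.4598 -0.2764] 0.539273954294377
white [0.5679 0.1009 0.0402] 1.3210287064873683 [0.5694 0.103 ] [0.5702 0.0937] 0.5767803187363668
blue [ 0.4551 -0.1125  0.055 ] 1.016889205405846 [ 0.4564 -0.1101] [ 0.4506 -0.1128] 0.4687784869263201
black [0.4493 0.26   0.0545] 1.026586212109521 [0.4476 0.2591] [0.4473 0.2664] 0.5191071004738221
4.1917 [ 0.4625 -0.279   0.17  ] [2.7357 1.5445 0.0002] [-0.3348 -0.411   0.5361] -0.00027443986248576105
expected px [312.8909 191.3504]
[([440.1, 256.1], 0.94, array([ 0.5234, -0.3814])), ([306.6, 186.2], 0.68, array([ 0.4601, -0.2736])), ([246.1, 322.0], 0.62, array([ 0.3501, -0.3521]))]
```

View pics/w0.png

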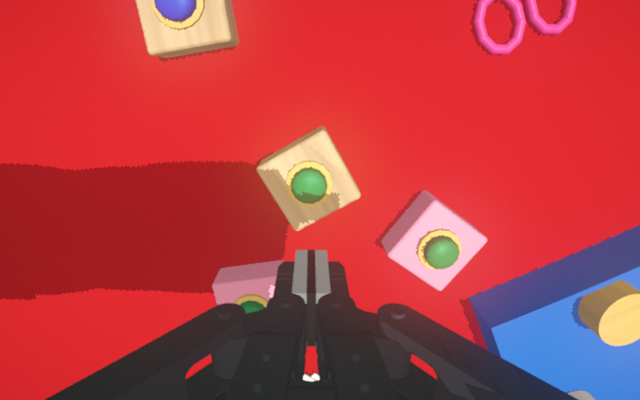

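The wrist view shows the wooden green block with its stone at about (309,185), within 5 mm of the estimate. Next I press green.

```bash
cat >> h.py <<'E'
def refine(n,p):
    "look with the wrist from above p; detection nearest p"
    k=ctrl.calibration("wrist");ctrl.get_image("wrist")
    c=[tri([(k,d["xy"])],.049)[0] for d in ctrl.pinpoint("wrist",n+"_top")]
    c=[x for x in c if np.hypot(*(x-p))<.02]
    return (min(c,key=lambda x:np.hypot(*(x-p))) if c else None)
def press(p):
    ctrl.movel([*p,.062],vel=.1)
    hit=False; z=.062
    ctrl.sleep(.3); f0=ctrl.observe()["ft_force"][2]
    hit=ctrl.movel([*p,.040],vel=.007,max_force=9)
    o=ctrl.observe();print("hit",hit,"tcp",o["ee_pos"],"df",o["ft_force"][2]-f0,"t",o["clock"])
    ctrl.movel([*p,.12],vel=.1)
E
python3 - <<'E'
from h import *
p=np.array([.461,-.2745]);press(p)
p2=np.array([*p,.17]);ctrl.movel(p2)
k=ctrl.calibration("wrist");cv2.imwrite("pics/w1.png",ctrl.get_image("wrist")[80:320,180:500])
print(ctrl.observe()["clock"],refine("green",p))
E
```

```text
hit True tcp [ 0.4611 -0.2745  0.0426] df 7.733565586905257 t 8.2083
9.6667 None
```

View pics/w1.png

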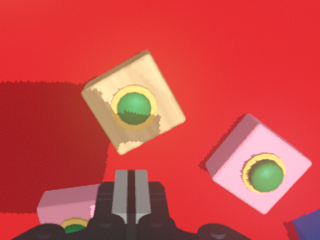

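The TCP stopped at 42.6 mm, which is the height of a stone fully home, and the block in the crop at (135,105) has not moved. White is next: I look first, then press if the measurement agrees.

Run:
```python
from h import *
p=np.array([.569,.100]);ctrl.move_to([*p,.17],down(p))
k=ctrl.calibration("wrist");im=ctrl.get_image("wrist");cv2.imwrite("pics/w2.png",im)
print("expected",proj(k,[*p,.049]))
print([(d["xy"],d["conf"],tri([(k,d["xy"])],.049)[0]) for d in ctrl.pinpoint("wrist","white_top")],ctrl.observe()["clock"])
```

```text
expected [312.7313 190.6463]
[([309.2, 189.5], 0.9, array([0.5662, 0.1004]))] 11.3167
```

View pics/w2.png

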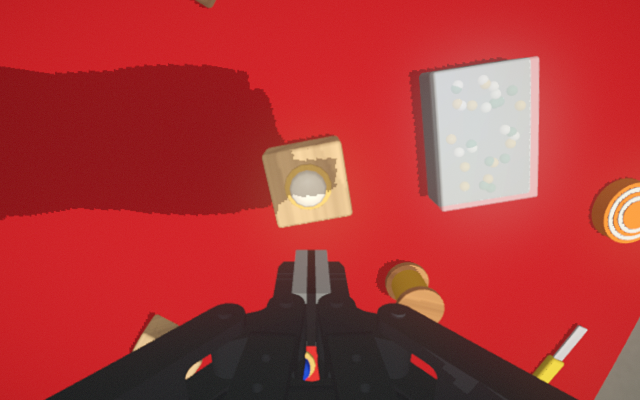

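The white stone shows at (308,187), about 3 mm from the estimate, and the spool and box are clear of the fingers. I press it, then go over blue.

Run:
```python
from h import *
press(np.array([.567,.1015]))
ctrl.movel([.567,.1015,.17])
p=np.array([.4545,-.1115]);ctrl.move_to([*p,.17],down(p))
k=ctrl.calibration("wrist");im=ctrl.get_image("wrist");cv2.imwrite("pics/w3.png",im)
print("expected",proj(k,[*p,.049]))
print([(d["xy"],d["conf"],tri([(k,d["xy"])],.049)[0]) for d in ctrl.pinpoint("wrist","blue_top")],ctrl.observe()["clock"])
```

```text
hit True tcp [0.567  0.1015 0.0426] df 7.559564712433327 t 15.2833
expected [312.4202 192.1274]
[([306.0, 195.5], 0.82, array([ 0.449, -0.113])), ([471.7, 111.7], 0.64, array([ 0.5817, -0.0794]))] 17.7417
```

View pics/w3.png

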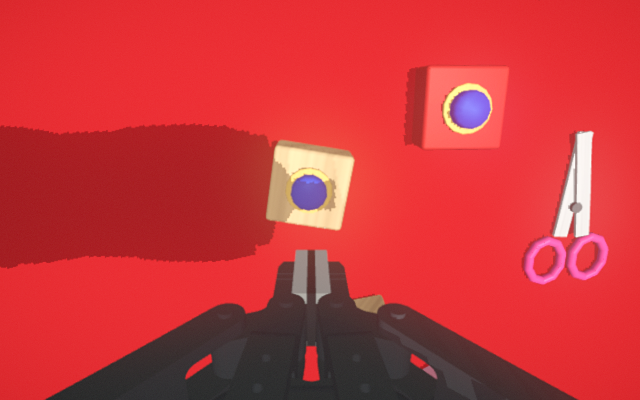

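White stopped at 42.6 mm, so it is home. The blue stone in the wooden block shows at about (309,192), which gives roughly (0.452,-0.112).

Run:
```python
from h import *
press(np.array([.452,-.112]))
ctrl.movel([.452,-.112,.17])
ctrl.move_j([1.258,.213,-.034,1.323,0,1.571])
im=[ctrl.get_image("top")[100:290,130:510],ctrl.get_image("scene")[90:280,100:480]]
cv2.imwrite("pics/end.png",np.vstack(im));print(ctrl.observe()["clock"])
```

```text
hit True tcp [ 0.4521 -0.112   0.0426] df 8.220880208894036 t 21.7083
25.575
```

View pics/end.png

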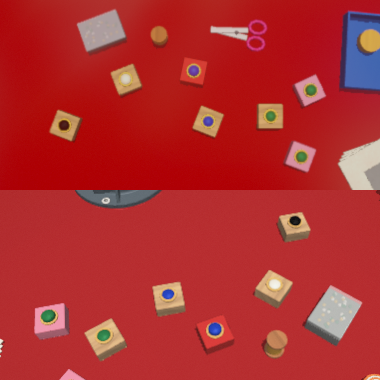

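Every block and bystander is where it started: in the top crop, green is at (271,116), white at (126,79), blue at (208,121) and black at (65,125). The three pressed stones sit low, and all three presses stopped at the same height.

```bash
python3 -c "
from cell import ctrl
print(ctrl.hand_in())"
```

```text
the job is handed in; nothing more can be done
None
```

I pressed the green, pearl-white and blue stones home in that order, each stopping at 42.6 mm with about 8 N, left the black stone untouched, and handed the job in at about 26 s; no verdict was returned.

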